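# Hold the dosing funnel over the bowl on the scale

### The arm

A 7-joint arm with a two-finger parallel gripper is mounted at the origin on the work surface. World frame = base frame: x ahead of the robot, y to its left, z up, the work surface at z = 0. Lengths are in m, angles in rad, forces in N, time in s.
With the tool pointing down it reaches from about 0.4 to 0.85 m from the base axis. Payload 4.5 kg.
Tool frame: the origin (TCP) lies where the fingers leave the gripper's body, on its centre line; the fingertips stand 64 mm ahead of it and the grasp point (between the pads) lies 45 mm ahead of it; z points along the fingers, y is the direction in which the jaws open and shut (so a half turn about z gives the same grasp; the last joint's range is limited). The gripper opens to 88 mm and grips with 3 to 60 N. Pads are 18 mm wide; open, the fingers measure 123 mm over their backs; the gripper's body (75 mm by 187 mm) begins 45 mm behind the grasp point.
Start: joints at [-1.078, 0.689, -0.195, 1.565, 0.157, 0.902, -0.215], TCP at [0.277, 0.56, 0.303] pointing down, gripper open.
Joint ranges: [-3.01, 3.01], [-0.46, 2.08], [-1.47, 1.51], [0.13, 2.56], [-1, 4.14], [0.04, 2.09], [-2.66, 2.66]. Speed limits (rad/s): [2.57, 2.57, 3.14, 3.14, 3.14, 3.14, 3.14].

### API

Orientations are given as a unit quaternion [x, y, z, w].
In Python, from plant import monitor, snapshot, workorder, finder gives the robot as it stands.
- The arm moves only by the tool carry_out, never from a script. Its argument "motion" is one flat list of numbers, 6 for each row, row after row: the shift along the tool's x, y, z in cm, then the turn, a rotation vector about the tool's x, y, z in rad. In form: [x, y, z, rx, ry, rz, x, y, z, rx, ry, rz, ...]. A call has 1 to 8 rows; each row shifts and turns the commanded pose from where the row before left it, along the tool's axes as they then stand; what a row does not reach is not made up. A row lasts 1/8 s, in which the tool goes at most 62.5 mm and 10.7 degrees, less where a joint would pass 70% of its speed; a pose out of reach is approached as far as the arm can. A call with a gripper value outside its range is refused whole. "hand" is the finger opening in cm, from 0 to 8.81, set as the call begins (left out, the last holds). The fingers move at their own pace and stop on an object; "grip_force" is the grip in N (left out, the last holds). Time passes only in rows, so rows that do not move let the fingers close. It gives the time, the measured TCP pose, the force and the opening at its end, in the units of the state.
- monitor.get_state(): the state, without advancing time (a new reading comes with each control period).
- snapshot(name): name is "scene" or "side" or "wrist"; returns a dict with "frame" (420x560x3 uint8, red, green, blue), "range_z" (420x560 float32, m along the optical axis (not along the pixel's ray), 0 where there is no reading), "fx", "fy", "cx", "cy" (pixels), "rvec" (rotation vector, rad) and "tvec" (3), from world to camera coordinates, as OpenCV has them; the wrist camera has in their place "hand_eye" (4x4, takes a point from camera to tool coordinates, whose origin is the TCP and whose axes are the flange's). Camera axes: x right, y down, z forward; pixel columns grow to the right and rows downward; lengths in m; the calibration is good to about 2 mm. The wrist camera is an equidistant fisheye: a pixel r from the principal point sees the ray r / f radians off the axis. A picture is of the moment at which its call begins: read the wrist's pose just before it.
- workorder.finish_job(): hands the job in, once; it reports no verdict.
Trained networks look in a picture, given as the dict that the camera call returned (one of the last four; its "shot" number tells which), for a name from the list of things; names that differ only in an ending like _2 or _b are one class to them, and where a whole thing is asked for, a point or a joint stands for the part that bears it (a point fixed in the world has none). Each returns a list of dicts, best first, with "p" (0 to 1); they miss things now and then, are a little off and sometimes report something else, mostly with a low value. They report only what shows in the picture. A call takes as long as a camera call.
- finder.masks_of(picture, thing): "pixels" (420x560 bool, what is visible of it) and "extent" ([left, top, right, bottom] in pixels, round what is visible of it).
The state is a dict: "clock": time; "q": joint angles; "qd": joint speeds; "joint_torque": joint torques, N m; "tool_pos": TCP position; "eef_rot": TCP orientation; "contact_force": force on the tool from outside, world axes, zero at the start; "moment": the same for the moment, N m; "opening": opening from 0.0 (shut) to 1.0 (fully open).
Only numpy, scipy, OpenCV 4.12 (cv2) and the standard library are available. Lean on these libraries where they do the work, as an engineer would, in place of code of your own. Each camera call takes 0.05 s, during which the arm holds its last target. There are 200 camera calls.

### The job

First push the open sample drawer fully shut, so that no stray grounds fall in among the samples. Then lift the dosing funnel out of its stand to clear the height of the tall cup, carry it over the cups without disturbing them, and hold it upright over the middle of the bowl on the scale, spout down, about a finger's breadth above the bowl's rim. The scale is already zeroed, so nothing may touch the bowl or the scale; finish while still holding the funnel there, quite still, for a colleague to pour.

Things in the scene. Friction and masses are not known exactly. Their poses are not given: they have to be found in the camera images.
- unit_drawer0 (a joint): The drawer of a low wooden drawer unit (body 220 deep x 150 wide x 100 mm high, front facing the robot, not turned). Value in m: 0 = fully shut, grows as the drawer comes out towards the robot (-x); starts 0.06 to 0.11 out. It slides with light friction (about 1 N), ends at a firm stop when shut, and stays where it is left.
- unit_drawer0_handle (a point): Middle of the steel bar handle on the drawer's front; the bar runs along y, 35 mm in front of the drawer's face, 86 mm long and 11 mm thick, at a height of 62 mm above the table. It moves with the drawer; pushing on it towards +x shuts the drawer.
- funnel: Steel dosing funnel, about 0.14 kg, hanging upright in a low round stand (90 mm wide foot, collar 64 mm wide, top 36 mm above the table). Origin: centre of the spout's lower tip; z up along the funnel's axis, x towards its handle. Spout 24 mm wide and 22 mm long, loose in the stand's 40 mm bore; above it a flat flange 66 mm wide, 4 mm thick, resting on the stand; then a cone opening to an 80 mm mouth, 72 mm above the tip. It lifts straight up out of the stand.
- funnel_handle (a point): Where to grip the funnel's handle: a black straight upright plate sticking out along the funnel's x from the cone's side, 10 mm thick (along the funnel's y), 26 mm high (46 to 72 mm above the spout's tip), from 37 to 91 mm from the axis. This point lies at (68, 0, 59) mm in the funnel's frame, in mid-height of the plate. Axes as the funnel's.
- bowl: White ceramic cupping bowl standing loose on the scale, 94 mm wide at the mouth, 62 mm high. Origin: centre of its underside, 22 mm above the table; z up. The same shape as the spare bowl: told apart by standing on the scale.
- bowl_rim (a point): Centre of the mouth of the bowl on the scale, level with its rim, 62 mm above the bowl's underside.
- scale: Flat black bench scale, 150 x 130 mm, with a steel platter whose top is 22 mm above the table. Origin: middle of its underside. Fixed to the table.
- unit: The drawer unit itself, fixed. Origin: middle of its underside; top 100 mm above the table.
- tall_cup: Bystander: tall white foam-like cup, 84 mm wide at the rim, 115 mm high, loose on the table at one side of the drawer. Origin: centre of its underside.
- spare_bowl: Bystander: white bowl, 94 mm wide, 62 mm high, loose on the table on the other side of the drawer. Origin: centre of its underside.
- jar: Bystander: amber jar with a metal cap, 60 mm wide, 75 mm high, loose on top of the drawer unit (top at 175 mm). Origin: centre of its underside.

How it is judged:
By the outcome, as a careful person would: the job done as asked, in the order asked, and still so for the second after the job is handed in, while the arm keeps its last pose, push and grip.
It also fails if it takes over 61 s, if anything falls off the work surface, if the arm or the gripper's body presses on something with over 40 N, if the wrist force passes 120 N, or if a joint passes its speed limit or range.

## Working session

There is one attempt and no reset: what is moved stays moved. The work goes in short steps, Python scripts to look and compute and a tool call to move; the robot and the scene stay as the last step left them, time stands still between calls to the robot, and variables do not carry over. Pictures are saved under pics/ and viewed, about 8 in all and at most 12, crops included, and the job is handed in when it is done.

Besides the shell and the picture viewer there is one more tool, called after "Emit:" as name(argument=value, ...), one argument or row to a line, values as JSON. carry_out: Moves the arm, as the interface text tells. Its arguments: {"type":"object","properties":{"motion":{"type":"array"},"hand":{"type":"number"},"grip_force":{"type":"number"}},"required":["motion"]}

```bash
mkdir -p pics; ls; cat > h.py <<'E'
import numpy as np, cv2
from scipy.spatial.transform import Rotation as R
from plant import monitor, snapshot, workorder, finder
def cloud(p):
    "world points HxWx3 of a fixed camera"
    z=p["range_z"]; v,u=np.mgrid[:z.shape[0],:z.shape[1]]
    c=np.dstack([(u-p["cx"])/p["fx"]*z,(v-p["cy"])/p["fy"]*z,z])
    M=R.from_rotvec(np.ravel(p["rvec"])).as_matrix()
    w=(c-np.ravel(p["tvec"]))@M
    w[z<=0]=np.nan
    return w
def save(p,n): cv2.imwrite(f"pics/{n}.png",p["frame"][:,:,::-1])
E
python3 - <<'E'
from h import *
s=monitor.get_state(); print({k:np.round(v,3) for k,v in s.items()})
for cam in("scene","side"):
    p=snapshot(cam); save(p,cam+"0"); w=cloud(p); np.savez(cam+"0.npz",w=w)
    for t in("unit_drawer0_handle","unit","funnel","funnel_handle","bowl","scale","tall_cup","spare_bowl","jar"):
        for m in finder.masks_of(p,t)[:2]:
            q=w[m["pixels"]]; q=q[~np.isnan(q[:,0])]
            if len(q)>5: print(cam,t,round(m["p"],2),np.round(m["extent"]),len(q),"lo",np.round(np.percentile(q,2,axis=0),3),"hi",np.round(np.percentile(q,98,axis=0),3))
E
```

```text
pics
{'clock': np.float64(0.0), 'q': array([-1.078,  0.69 , -0.195,  1.566,  0.157,  0.903, -0.215]), 'qd': array([ 0.001,  0.001, -0.   ,  0.   , -0.002, -0.001, -0.001]), 'joint_torque': array([ 0.0000e+00, -5.2757e+01, -1.2670e+00, -1.5343e+01, -5.3000e-02,
        7.0000e-03,  0.0000e+00]), 'tool_pos': array([0.277, 0.56 , 0.302]), 'eef_rot': array([ 0.227,  0.974, -0.001, -0.   ]), 'contact_force': array([-0.109,  0.359, -0.295]), 'moment': array([ 0.051, -0.007,  0.028]), 'opening': np.float64(1.0)}
scene unit_drawer0_handle 0.73 [237. 185. 298. 236.] 1456 lo [ 0.482 -0.044  0.021] hi [0.592 0.087 0.089]
scene unit 0.84 [237. 184. 363. 297.] 7229 lo [ 0.52  -0.048  0.006] hi [0.828 0.097 0.102]
scene unit 0.48 [169. 192. 206. 249.] 1536 lo [ 0.442 -0.204  0.002] hi [ 0.521 -0.128  0.116]
scene funnel 0.71 [334. 155. 372. 177.] 660 lo [0.485 0.285 0.038] hi [0.607 0.354 0.087]
scene funnel 0.18 [171. 193. 208. 247.] 1560 lo [ 0.441 -0.204  0.001] hi [ 0.521 -0.123  0.115]
scene funnel_handle 0.59 [333. 153. 367. 181.] 725 lo [0.462 0.285 0.001] hi [0.609 0.437 0.087]
scene bowl 
[... 991 characters left out ...]
 [ 0.489 -0.05   0.005] hi [0.813 0.095 0.103]
side funnel 0.72 [166. 159. 207. 193.] 821 lo [0.486 0.282 0.002] hi [0.605 0.413 0.088]
side funnel_handle 0.79 [164. 159. 206. 190.] 778 lo [0.486 0.282 0.039] hi [0.602 0.356 0.088]
side bowl 0.66 [312. 318. 364. 374.] 2384 lo [ 0.425 -0.385  0.027] hi [ 0.511 -0.3    0.086]
side scale 0.81 [269. 344. 383. 420.] 4657 lo [ 0.373 -0.415  0.002] hi [ 0.51  -0.28   0.025]
side tall_cup 0.83 [254. 246. 298. 320.] 2380 lo [ 0.439 -0.207  0.005] hi [ 0.515 -0.129  0.117]
side spare_bowl 0.92 [174. 198. 210. 234.] 989 lo [0.436 0.12  0.015] hi [0.521 0.206 0.064]
side jar 0.78 [311. 154. 338. 191.] 805 lo [ 0.735 -0.025  0.104] hi [0.784 0.025 0.178]
```

```bash
python3 - <<'E'
from h import *
import cv2
a=cv2.imread("pics/scene0.png");b=cv2.imread("pics/side0.png")
A=cv2.resize(a[140:300,80:380],(800,427));cv2.imwrite("pics/a.png",A)
def circ(q):
    A=np.c_[2*q[:,:2],np.ones(len(q))];s=np.linalg.lstsq(A,(q[:,:2]**2).sum(1),rcond=None)[0]
    return s[:2],np.sqrt(s[2]+s[:2]@s[:2])
for cam in("scene","side"):
    w=np.load(cam+"0.npz")["w"].reshape(-1,3); w=w[~np.isnan(w[:,0])]
    def box(x0,x1,y0,y1,z0,z1):
        return w[(w[:,0]>x0)&(w[:,0]<x1)&(w[:,1]>y0)&(w[:,1]<y1)&(w[:,2]>z0)&(w[:,2]<z1)]
    for n,bx in dict(bowl=(.38,.56,-.43,-.25,.079,.09),cup=(.4,.56,-.24,-.09,.108,.122),spare=(.4,.56,.08,.24,.057,.07),fun=(.4,.7,.22,.42,.082,.1)).items():
        q=box(*bx); c,r=circ(q); print(cam,n,len(q),np.round(c,4),round(r,4),np.round(q.min(0),3),np.round(q.max(0),3))
    q=box(.45,.7,.25,.42,.0,.1)
    h=q[(q[:,2]>.06)]; print("fun>.06",np.round(h.min(0),3),np.round(h.max(0),3))
    # flange ring z .036-.04
    f=q[(q[:,2]>.03)&(q[:,2]<.045)]; 
    if len(f)>10: c,r=circ(f);print("flange",len(f),c,r)
    q=box(.42,.56,-.06,.1,.054,.07); print("handle",len(q),np.round(np.percentile(q,[1,10,50,90,99],axis=0),3))
    h2=np.histogram(q[:,0],bins=20);print(h2[0],np.round(h2[1],3))
    q=box(.5,.95,-.1,.15,.095,.105); print("unit top",np.round(np.percentile(q,[1,99],axis=0),3))
E
```

```text
scene bowl 247 [ 0.4709 -0.3401] 0.0443 [ 0.421 -0.386  0.079] [ 0.519 -0.294  0.087]
scene cup 245 [ 0.4816 -0.1655] 0.0396 [ 0.439 -0.206  0.108] [ 0.524 -0.124  0.118]
scene spare 155 [0.4881 0.1538] 0.0496 [0.435 0.081 0.057] [0.548 0.214 0.07 ]
scene fun 142 [0.5391 0.3214] 0.0451 [0.481 0.279 0.082] [0.611 0.357 0.089]
fun>.06 [0.481 0.279 0.06 ] [0.612 0.36  0.089]
flange 174 [0.52313846 0.31567901] 0.02470272989473242
handle 271 [[ 0.475 -0.044  0.054]
 [ 0.48  -0.035  0.057]
 [ 0.533  0.018  0.065]
 [ 0.538  0.065  0.069]
 [ 0.556  0.081  0.07 ]]
[20 37 20  0  0  0  0  0  0  2  4  7 19 73 63  8  4  6  3  5] [0.475 0.479 0.483 0.487 0.492 0.496 0.5   0.504 0.509 0.513 0.517 0.521
 0.526 0.53  0.534 0.539 0.543 0.547 0.551 0.556 0.56 ]
unit top [[ 0.623 -0.048  0.096]
 [ 0.827  0.102  0.103]]
side bowl 559 [ 0.4675 -0.3423] 0.0442 [ 0.422 -0.388  0.079] [ 0.516 -0.296  0.088]
side cup 439 [ 0.4777 -0.168 ] 0.0395 [ 0.437 -0.209  0.108] [ 0.52  -0.124  0.118]
side spare 279 [0.4938 0.1478] 0.0528 [0.434 0.08  0.057] [0.555 0.211 0.07 ]
side fun 193 [0.5371 0.3148] 0.0433 [0.479 0.277 0.082] [0.608 0.359 0.09 ]
fun>.06 [0.479 0.277 0.06 ] [0.609 0.359 0.09 ]
flange 216 [0.51657353 0.31337046] 0.025488633029652086
handle 540 [[ 0.472 -0.046  0.054]
 [ 0.474 -0.035  0.057]
 [ 0.512  0.017  0.065]
 [ 0.554  0.069  0.069]
 [ 0.559  0.091  0.07 ]]
[ 74  41  19  11  14  11  12  15  14 168   7  10   6   0   2  11  12  16
  58  39] [0.471 0.475 0.48  0.484 0.489 0.493 0.497 0.502 0.506 0.511 0.515 0.52
 0.524 0.528 0.533 0.537 0.542 0.546 0.55  0.555 0.559]
unit top [[ 0.62  -0.05   0.096]
 [ 0.821  0.1    0.104]]
```

View pics/a.png

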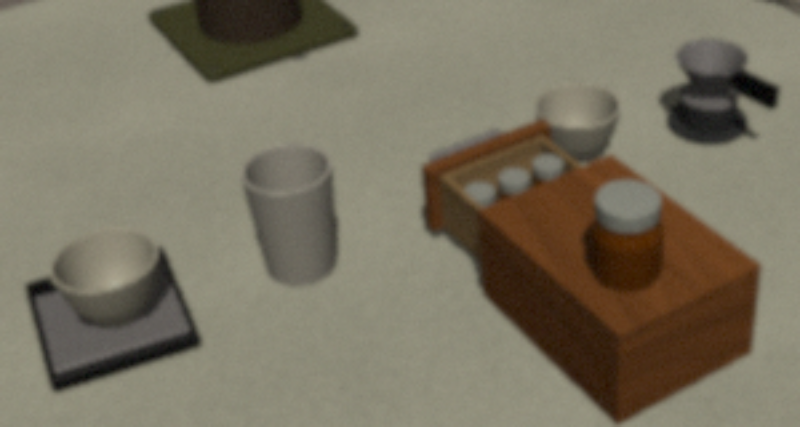

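```bash
cat >> h.py <<'E'
def plan(pos,Rt,n,s=None):
    "rows from measured pose to target"
    s=s or monitor.get_state(); p=np.array(s["tool_pos"]); r=R.from_quat(s["eef_rot"])
    d=(np.array(pos)-p)/n; rv=(r.inv()*Rt).as_rotvec()/n
    for i in range(n):
        print(np.round(np.r_[r.inv().apply(d)*100,rv],3).tolist()); r=r*R.from_rotvec(rv)
def down(yaw): # tool x at world angle yaw, z down
    c,s_=np.cos(yaw),np.sin(yaw); return R.from_matrix(np.array([[c,s_,0],[s_,-c,0],[0,0,-1]]))
E
python3 - <<'E'
from h import *
from scipy.optimize import least_squares
plan((.425,.022,.25),down(np.pi),11)
for cam in("scene","side"):
    w=np.load(cam+"0.npz")["w"].reshape(-1,3); w=w[~np.isnan(w[:,0])]
    q=w[(w[:,0]>.45)&(w[:,0]<.65)&(w[:,1]>.25)&(w[:,1]<.4)&(w[:,2]>.078)&(w[:,2]<.1)]
    f=least_squares(lambda c:np.hypot(*(q[:,:2]-c).T)-.0395,[.53,.32],loss="cauchy",f_scale=.002)
    c=f.x; d=q[:,:2]-c; h=d[np.hypot(*d.T)>.05]
    print(cam,np.round(c,4),len(h),"handle mid",np.round(h.mean(0)+c,4),"ang",np.degrees(np.arctan2(*h.mean(0)[::-1])), np.hypot(*h.T).max(), q[:,2].max())
E
```

```text
[-3.376, -3.792, 0.479, 0.0, 0.0, -0.042]
[-3.215, -3.929, 0.479, 0.0, 0.0, -0.042]
[-3.048, -4.06, 0.479, 0.0, 0.0, -0.042]
[-2.876, -4.183, 0.48, 0.0, 0.0, -0.042]
[-2.699, -4.3, 0.48, 0.0, 0.0, -0.042]
[-2.518, -4.408, 0.48, 0.0, 0.0, -0.042]
[-2.332, -4.509, 0.48, 0.0, 0.0, -0.042]
[-2.141, -4.603, 0.48, 0.0, 0.0, -0.042]
[-1.948, -4.688, 0.48, 0.0, 0.0, -0.042]
[-1.751, -4.765, 0.48, 0.0, 0.0, -0.042]
[-1.55, -4.834, 0.48, 0.0, 0.0, -0.042]
scene [0.5243 0.3179] 50 handle mid [0.5936 0.3252] ang 6.045725692413235 0.08839586876808568 0.08905845793568144
side [0.5202 0.3139] 58 handle mid [0.5884 0.3221] ang 6.935034544303235 0.0889018426503363 0.09041564859328864
```

Emit:
carry_out(
  motion=[-3.4,-3.8,0.5,0,0,-0.042,-3.2,-3.9,0.5,0,0,-0.042,-3.0,-4.1,0.5,0,0,-0.042,-2.9,-4.2,0.5,0,0,-0.042,-2.7,-4.3,0.5,0,0,-0.042,-2.5,-4.4,0.5,0,0,-0.042,-2.3,-4.5,0.5,0,0,-0.042,-2.1,-4.6,0.5,0,0,-0.042],
  hand=0,
  grip_force=30,
)

```text
clock: 2.0
tool_pos: [0.3845, 0.1677, 0.2628]
eef_rot: [0.061, 0.998, 0.0, 0.001]
contact_force: [0.4, 0.0, 0.3]
opening: 0.117
```

Emit:
carry_out(
  motion=[-2.0,-4.7,0.5,0,0,-0.042,-1.8,-4.8,0.5,0,0,-0.042,-1.5,-4.8,0.5,0,0,-0.042,0,0,0,0,0,0],
)

```text
clock: 2.5
tool_pos: [0.4257, 0.0176, 0.2473]
eef_rot: [0.003, 1.0, -0.001, -0.0]
contact_force: [0.5, 1.0, 0.8]
opening: 0.007
```

```bash
python3 - <<'E'
from h import *
s=monitor.get_state();print(s["tool_pos"],s["eef_rot"],s["opening"],s["clock"])
plan((.425,.022,.113),down(np.pi),1)
E
```

```text
[0.42566246 0.01763195 0.24731828] [ 2.95216816e-03  9.99995066e-01 -1.03402988e-03 -2.88813875e-04] 0.006646903385916197 2.5
[0.061, 0.464, 13.431, -0.002, -0.001, -0.006]
```

Emit:
carry_out(
  motion=[0,0.5,3.0,0,0,0,0,0,4,0,0,0,0,0,4,0,0,0,0,0,2.4,0,0,0,-1,0,0,0,0,0,-1,0,0,0,0,0,-1,0,0,0,0,0,-1,0,0,0,0,0],
)

```text
clock: 3.5
tool_pos: [0.4674, 0.0287, 0.1191]
eef_rot: [-0.002, 1.0, -0.0, -0.001]
contact_force: [-1.5, 0.1, 0.2]
opening: 0.001
```

Emit:
carry_out(
  motion=[-1,0,0,0,0,0,-1,0,0,0,0,0,-1,0,0,0,0,0,-1,0,0,0,0,0],
)

```text
clock: 4.0
tool_pos: [0.5079, 0.0273, 0.1188]
eef_rot: [-0.002, 1.0, -0.001, -0.001]
contact_force: [-1.1, 1.7, 0.5]
opening: 0.001
```

Emit:
carry_out(
  motion=[-1,0,0.3,0,0,0,-1,0,0.3,0,0,0,-0.7,0,0,0,0,0,-0.7,0,0,0,0,0],
)

```text
clock: 4.5
tool_pos: [0.5414, 0.0268, 0.1125]
eef_rot: [-0.001, 1.0, -0.001, -0.001]
contact_force: [-1.3, -0.3, -1.0]
opening: 0.003
```

Emit:
carry_out(
  motion=[-0.5,0,0,0,0,0,-0.5,0,0,0,0,0,-0.3,0,0,0,0,0],
)

```text
clock: 4.88
tool_pos: [0.5545, 0.0271, 0.1128]
eef_rot: [-0.001, 1.0, -0.001, -0.001]
contact_force: [-4.5, -0.5, 1.2]
opening: 0.003
```

Emit:
carry_out(
  motion=[-0.3,0,0,0,0,0,-0.3,0,0,0,0,0],
)

```text
clock: 5.12
tool_pos: [0.5552, 0.0272, 0.1125]
eef_rot: [-0.002, 1.0, -0.002, -0.006]
contact_force: [-16.3, 0.7, 13.0]
opening: 0.005
```

Emit:
carry_out(
  motion=[1.5,0,0,0,0,0,2,0,0,0,0,0,1.5,0,-3,0,0,0,0,0,-5,0,0,0,0,0,-5,0,0,0,0,0,0,0,0,0],
  hand=5,
)

```text
clock: 5.88
tool_pos: [0.5129, 0.0283, 0.2464]
eef_rot: [-0.001, 1.0, 0.0, 0.004]
contact_force: [-0.8, 0.0, -0.7]
opening: 0.568
```

```bash
python3 - <<'E'
from h import *
s=monitor.get_state();print(s["tool_pos"],s["eef_rot"],np.round(s["q"],2),s["contact_force"])
p=snapshot("side");save(p,"side1");w=cloud(p).reshape(-1,3)
q=w[(w[:,0]>.42)&(w[:,0]<.7)&(w[:,1]>-.04)&(w[:,1]<.09)&(w[:,2]>.03)&(w[:,2]<.08)]
h=np.histogram(q[:,0],bins=np.arange(.42,.7,.01));print(h[0],np.round(h[1],2))
cv2.imwrite("pics/b.png",cv2.resize(p["frame"][120:320,130:430,::-1],(750,500)))
plan((.585,.324,.25),down(np.pi+np.radians(6.5)),8)
E
```

```text
[0.51292321 0.02826105 0.24644811] [-1.48376687e-03  9.99991446e-01  3.41313218e-04  3.84582287e-03] [ 0.22  0.68 -0.59  1.95  0.59  0.68  0.83] [-0.76334251  0.02710581 -0.66590062]
[  0   0   0   0   0   0   0   0   0   0   0   0   0   0  95  44  27  22
 474   0   1   4  10   7   0   0   0] [0.42 0.43 0.44 0.45 0.46 0.47 0.48 0.49 0.5  0.51 0.52 0.53 0.54 0.55
 0.56 0.57 0.58 0.59 0.6  0.61 0.62 0.63 0.64 0.65 0.66 0.67 0.68 0.69]
[-0.926, 3.702, -0.067, -0.0, 0.0, -0.014]
[-0.977, 3.689, -0.067, -0.0, 0.0, -0.014]
[-1.028, 3.675, -0.067, -0.0, 0.0, -0.014]
[-1.078, 3.66, -0.067, -0.0, 0.0, -0.014]
[-1.129, 3.645, -0.067, -0.0, 0.0, -0.014]
[-1.179, 3.629, -0.068, -0.0, 0.0, -0.014]
[-1.229, 3.613, -0.068, -0.0, 0.0, -0.014]
[-1.279, 3.595, -0.068, -0.0, 0.0, -0.014]
```

View pics/b.png

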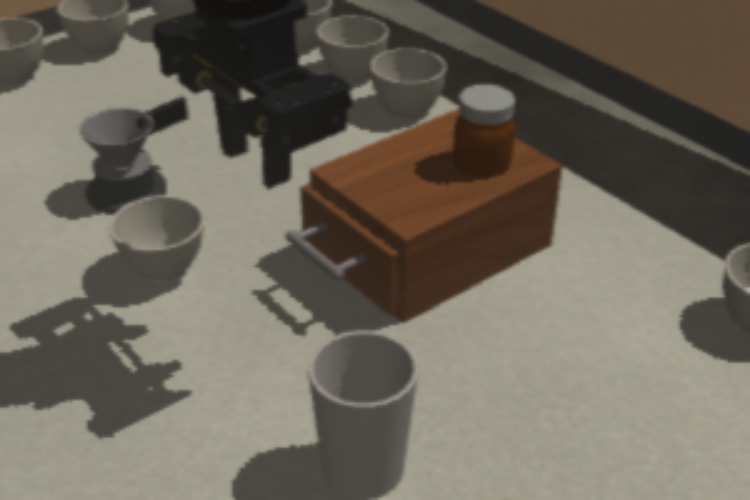

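The picture shows the drawer shut, with its front panel against the unit at about (350,240) and the bar handle in front. The cup (360,420), spare bowl (160,235) and funnel (120,140) are undisturbed. The 16 N stop agrees with this.

Emit:
carry_out(
  motion=[-0.9,3.7,-0.1,0,0,-0.014,-1,3.7,-0.1,0,0,-0.014,-1,3.7,0,0,0,-0.014,-1.1,3.7,-0.1,0,0,-0.014,-1.1,3.6,-0.1,0,0,-0.014,-1.2,3.6,0,0,0,-0.014,-1.2,3.6,-0.1,0,0,-0.014,-1.3,3.6,0,0,0,-0.014],
)

```text
clock: 6.92
tool_pos: [0.5831, 0.3246, 0.2454]
eef_rot: [-0.058, 0.998, -0.002, -0.001]
contact_force: [0.5, 0.4, -0.1]
opening: 0.567
```

Emit:
carry_out(
  motion=[0,0,0,0,0,0,0,0,0,0,0,0],
)

```text
clock: 7.18
tool_pos: [0.5829, 0.3226, 0.2457]
eef_rot: [-0.058, 0.998, -0.002, -0.001]
contact_force: [-0.6, -1.2, -0.8]
opening: 0.568
```

```bash
cat >> h.py <<'E'
def wcloud(p,s):
    z=p["range_z"]; v,u=np.mgrid[:z.shape[0],:z.shape[1]]
    a=(u-p["cx"])/p["fx"]; b=(v-p["cy"])/p["fy"]; t=np.hypot(a,b)+1e-9
    k=np.tan(t)/t*z
    c=np.dstack([a*k,b*k,z]); H=np.array(p["hand_eye"])
    c=c@H[:3,:3].T+H[:3,3]
    w=R.from_quat(s["eef_rot"]).apply(c.reshape(-1,3)).reshape(c.shape)+s["tool_pos"]
    w[(z<=0)|(t>1.4)]=np.nan
    return w
E
python3 - <<'E'
from h import *
s=monitor.get_state();print(s["tool_pos"],R.from_quat(s["eef_rot"]).as_matrix().round(3),np.round(s["q"],2))
p=snapshot("wrist");save(p,"w1");w=wcloud(p,s);np.save("w1.npy",w);print(np.round(p["hand_eye"],3))
for t in("funnel","funnel_handle"):
    for m in finder.masks_of(p,t)[:2]:
        q=w[m["pixels"]];q=q[~np.isnan(q[:,0])]; print(t,round(m["p"],2),np.round(m["extent"]),np.round(np.percentile(q,[2,98],axis=0),3))
from scipy.optimize import least_squares
w=w.reshape(-1,3);w=w[~np.isnan(w[:,0])]
q=w[(w[:,0]>.45)&(w[:,0]<.65)&(w[:,1]>.25)&(w[:,1]<.4)&(w[:,2]>.078)&(w[:,2]<.1)]
c=least_squares(lambda c:np.hypot(*(q[:,:2]-c).T)-.0395,[.522,.316],loss="cauchy",f_scale=.002).x
d=q[:,:2]-c; h=d[np.hypot(*d.T)>.05]
if len(h):print(c,len(q),len(h),h.mean(0)+c,"ang",np.degrees(np.arctan2(*h.mean(0)[::-1])),np.hypot(*h.T).max(),np.percentile(q[:,2],98))
E
```

```text
[0.58291005 0.32258461 0.24570968] [[-0.993 -0.115 -0.003]
 [-0.115  0.993 -0.004]
 [ 0.003 -0.004 -1.   ]] [-0.28  0.87 -0.6   1.47  0.54  0.98  0.67]
[[-0.    -0.951 -0.308  0.08 ]
 [ 1.    -0.    -0.    -0.001]
 [ 0.    -0.308  0.951 -0.083]
 [ 0.     0.     0.     1.   ]]
funnel 0.63 [230.  72. 338. 238.] [[0.483 0.283 0.036]
 [0.595 0.354 0.087]]
funnel_handle 0.94 [229.  74. 336. 239.] [[0.483 0.284 0.037]
 [0.592 0.354 0.087]]
funnel_handle 0.74 [  1. 151.  78. 217.] [[ 0.566 -0.008  0.02 ]
 [ 0.619  0.1    0.089]]
[0.52011431 0.31892367] 3974 574 [0.588158   0.32660296] ang 6.439055490738982 0.08882874195407307 0.08758408974629933
```

View pics/w1.png

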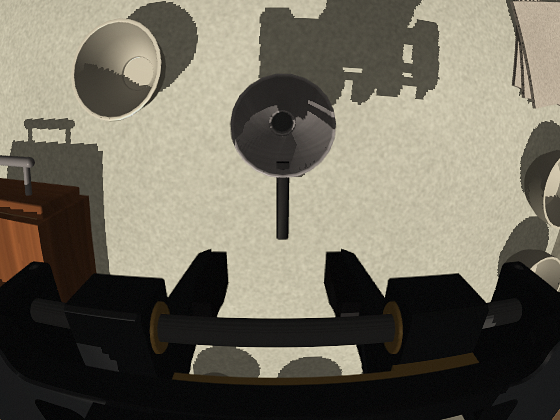

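The wrist view shows the funnel mouth at (283,125), with its handle straight below it at (283,210). The handle is aligned midway between the open fingers. The handle still needs a small sideways shift, then I can descend.

```bash
python3 - <<'E'
from h import *
plan((.5877,.3265,.118),down(np.pi+np.radians(6.44)),1)
E
```

```text
[-0.502, 0.448, 12.875, -0.003, -0.002, 0.001]
```

Emit:
carry_out(
  motion=[-0.5,0.45,1.5,-0.003,-0.002,0,0,0,3,0,0,0,0,0,3,0,0,0,0,0,0,0,0,0,0,0,0,0,0,0],
)

```text
clock: 7.95
tool_pos: [0.5881, 0.3291, 0.1728]
eef_rot: [-0.057, 0.998, 0.001, 0.001]
contact_force: [0.3, -0.3, 0.6]
opening: 0.567
```

```bash
python3 - <<'E'
from h import *
s=monitor.get_state()
p=snapshot("wrist");save(p,"w2");w=wcloud(p,s);u=w.reshape(-1,3)
T=R.from_quat(s["eef_rot"]);print(s["tool_pos"])
q=u[(u[:,2]>.066)&(u[:,2]<.1)&(u[:,0]>.5)&(u[:,0]<.64)&(np.abs(u[:,1]-.3265)<.022)]
t=T.inv().apply(q-s["tool_pos"])
k=(t[:,0]<.026)&(t[:,0]>-.03);print(k.sum(),"handle in tool y",np.percentile(t[k,1],[2,50,98]),"x",np.percentile(t[k,0],[1,99]),"z",np.percentile(q[k,2],[5,95]))
plan((.5877,.3265,.118),down(np.pi+np.radians(6.44)),1)
E
```

```text
[0.58805645 0.3290967  0.17284856]
1263 handle in tool y [-0.00736897 -0.00239754  0.00225583] x [-0.01892743  0.02555496] z [0.08496498 0.08751557]
[0.101, -0.29, 5.542, 0.003, 0.002, 0.002]
```

View pics/w2.png

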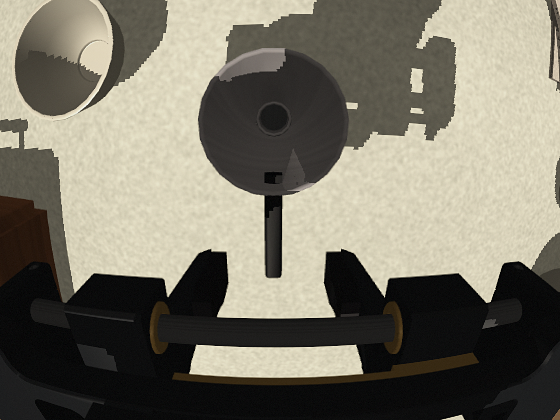

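The handle is at (273,235), about 2.5 mm to the tool's −y side. I'll correct that and go down.

Emit:
carry_out(
  motion=[0.2,-0.25,1.5,0.003,0.002,0,0,0,2,0,0,0,0,0,2,0,0,0,0,0,0,0,0,0,0,0,0,0,0,0],
)

```text
clock: 8.62
tool_pos: [0.5859, 0.3263, 0.1172]
eef_rot: [-0.058, 0.998, -0.001, -0.001]
contact_force: [-0.2, -0.5, -0.1]
opening: 0.567
```

```bash
python3 - <<'E'
from h import *
s=monitor.get_state()
p=snapshot("wrist");w=wcloud(p,s);u=w.reshape(-1,3)
T=R.from_quat(s["eef_rot"]);print(s["tool_pos"],T.as_matrix()[:,2],s["contact_force"])
t=T.inv().apply(u-s["tool_pos"])
k=(t[:,0]<.026)&(t[:,0]>-.03)&(np.abs(t[:,1])<.015)&(u[:,2]>.066)&(u[:,2]<.1)
print(k.sum(),"handle in tool y",np.percentile(t[k,1],[2,50,98]),"x",np.percentile(t[k,0],[0,1,99]),"z",np.percentile(u[k,2],[5,95]))
cv2.imwrite("pics/w3.png",p["frame"][:,:,::-1])
E
```

```text
[0.58593627 0.32631711 0.11717889] [-0.00134501 -0.00109816 -0.99999849] [-0.24264156 -0.52800043 -0.07196742]
1670 handle in tool y [-0.00459946  0.00020596  0.0052376 ] x [-0.00792098 -0.0065661   0.02578554] z [0.08506523 0.08740784]
```

Emit:
carry_out(
  motion=[0,0,0,0,0,0,0,0,0,0,0,0,0,0,0,0,0,0,0,0,0,0,0,0,0,0,0,0,0,0,0,0,0,0,0,0],
  hand=0,
  grip_force=35,
)

```text
clock: 9.43
tool_pos: [0.586, 0.3261, 0.1174]
eef_rot: [-0.058, 0.998, -0.001, -0.001]
contact_force: [-0.1, -0.4, -0.2]
opening: 0.109
```

Emit:
carry_out(
  motion=[0,0,-1,0,0,0,0,0,-1.5,0,0,0,0,0,-2,0,0,0,0,0,-2.5,0,0,0,0,0,-3,0,0,0,0,0,-3,0,0,0,0,0,-3,0,0,0,0,0,0,0,0,0],
)

```text
clock: 10.42
tool_pos: [0.587, 0.3274, 0.2813]
eef_rot: [-0.057, 0.998, 0.001, 0.002]
contact_force: [0.7, 0.1, -1.6]
opening: 0.108
```

```bash
cat >> h.py <<'E'
def funnel(s,p):
    "mouth plane & axis of the held funnel in tool frame"
    w=wcloud(p,s).reshape(-1,3); t=R.from_quat(s["eef_rot"]).inv().apply(w-s["tool_pos"])
    k=(t[:,0]>.02)&(t[:,0]<.125)&(np.abs(t[:,1])<.06)&(t[:,2]>.02)&(t[:,2]<.045); t=t[k]
    r=np.hypot(t[:,0]-.068,t[:,1]); t=t[(r>.036)&(r<.043)]
    from scipy.optimize import least_squares
    c=least_squares(lambda c:np.hypot(t[:,0]-c[0],t[:,1]-c[1])-.0395,[.068,0],loss="cauchy",f_scale=.002).x
    A=np.c_[t[:,:2]-c,np.ones(len(t))]; f=least_squares(lambda x:A@x-t[:,2],[0,0,.032],loss="cauchy",f_scale=.001).x
    return c,f,len(t)
E
python3 - <<'E'
from h import *
s=monitor.get_state();print(s["tool_pos"],s["eef_rot"],np.round(s["q"],2),s["opening"])
p=snapshot("wrist");save(p,"w4");print(funnel(s,p))
E
```

```text
[0.58701429 0.32743787 0.28125733] [-0.05743164  0.99834649  0.00120702  0.0021063 ] [-0.27  0.83 -0.61  1.42  0.52  1.05  0.69] 0.10776908397105932
(array([0.06736482, 0.00041893]), array([ 0.00867875, -0.00357945,  0.03162163]), 6853)
```

View pics/w4.png

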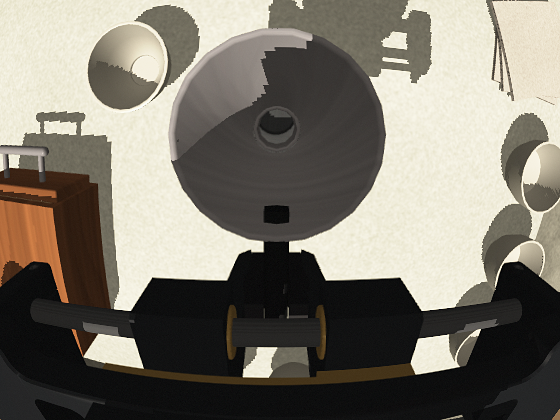

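The funnel is held level, with its mouth at (277,130) and the stand left behind. Its axis lies 67 mm ahead of the TCP. Next I carry it over.

```bash
python3 - <<'E'
from h import *
plan((.536,-.333,.281),down(np.pi+np.radians(6.44)),18)
E
```

```text
[0.699, -3.608, -0.011, -0.0, 0.0, 0.0]
[0.698, -3.608, -0.011, -0.0, 0.0, 0.0]
[0.698, -3.608, -0.011, -0.0, 0.0, 0.0]
[0.697, -3.608, -0.011, -0.0, 0.0, 0.0]
[0.697, -3.608, -0.011, -0.0, 0.0, 0.0]
[0.696, -3.608, -0.011, -0.0, 0.0, 0.0]
[0.696, -3.609, -0.011, -0.0, 0.0, 0.0]
[0.695, -3.609, -0.011, -0.0, 0.0, 0.0]
[0.695, -3.609, -0.011, -0.0, 0.0, 0.0]
[0.694, -3.609, -0.011, -0.0, 0.0, 0.0]
[0.694, -3.609, -0.011, -0.0, 0.0, 0.0]
[0.693, -3.609, -0.011, -0.0, 0.0, 0.0]
[0.692, -3.609, -0.011, -0.0, 0.0, 0.0]
[0.692, -3.609, -0.011, -0.0, 0.0, 0.0]
[0.691, -3.609, -0.011, -0.0, 0.0, 0.0]
[0.691, -3.61, -0.011, -0.0, 0.0, 0.0]
[0.69, -3.61, -0.011, -0.0, 0.0, 0.0]
[0.69, -3.61, -0.011, -0.0, 0.0, 0.0]
```

Emit:
carry_out(
  motion=[0.4,-2,0,0,0,0,0.7,-3.6,0,0,0,0,0.7,-3.6,0,0,0,0,0.7,-3.6,0,0,0,0,0.7,-3.6,0,0,0,0,0.7,-3.6,0,0,0,0,0.7,-3.6,0,0,0,0,0.7,-3.6,0,0,0,0],
)

```text
clock: 11.48
tool_pos: [0.5639, 0.0484, 0.2767]
eef_rot: [-0.058, 0.998, -0.001, -0.002]
contact_force: [0.6, 0.3, -0.5]
opening: 0.11
```

Emit:
carry_out(
  motion=[0.7,-3.6,0,0,0,0,0.7,-3.6,0,0,0,0,0.7,-3.6,0,0,0,0,0.7,-3.6,0,0,0,0,0.7,-3.6,0,0,0,0,0.7,-3.6,0,0,0,0,0.7,-3.6,0,0,0,0,0.7,-3.6,0,0,0,0],
)

```text
clock: 12.48
tool_pos: [0.5412, -0.2437, 0.2771]
eef_rot: [-0.058, 0.998, -0.0, -0.002]
contact_force: [0.2, -0.0, -0.8]
opening: 0.105
```

Emit:
carry_out(
  motion=[0.7,-3.6,0,0,0,0,0.4,-2,0,0,0,0,0.2,-1,0,0,0,0,0,0,0,0,0,0,0,0,0,0,0,0],
)

```text
clock: 13.1
tool_pos: [0.5371, -0.308, 0.2782]
eef_rot: [-0.059, 0.998, -0.0, -0.001]
contact_force: [0.2, 0.6, -1.1]
opening: 0.11
```

```bash
cat >> h.py <<'E'
def look(name):
    from scipy.optimize import least_squares
    s=monitor.get_state();T=R.from_quat(s["eef_rot"]);tp=np.array(s["tool_pos"])
    p=snapshot("wrist");save(p,name);c,f,n=funnel(s,p);w=wcloud(p,s).reshape(-1,3)
    print("tcp",tp.round(4),"z",T.as_matrix()[:,2].round(4),"open",s["opening"],"F",np.round(s["contact_force"],1),"t",s["clock"]);print("fun",c.round(4),f.round(4))
    nrm=T.apply(np.r_[f[:2],-1]/np.linalg.norm(np.r_[f[:2],-1])); m=tp+T.apply([*c,f[2]]); tip=m-.072*nrm
    print("axis",nrm.round(4),"tip",tip.round(4))
    q=w[(w[:,2]>.079)&(w[:,2]<.09)&(np.hypot(w[:,0]-.469,w[:,1]+.341)<.07)]
    if len(q)>20:
        b=least_squares(lambda c:np.hypot(*(q[:,:2]-c).T)-.0455,[.469,-.341],loss="cauchy",f_scale=.002).x
        print("bowl wrist",len(q),b.round(4),"angles",np.degrees(np.percentile(np.arctan2(*(q[:,:2]-b).T[::-1]),[5,50,95])).round(),"z98",np.percentile(q[:,2],98))
    return s,p,tip
E
python3 - <<'E'
from h import *
s,p,tip=look("w5");print(np.round(s["q"],2))
for cam in("scene","side"):
    P=snapshot(cam);save(P,cam+"2")
a=P["frame"][:,:,::-1][190:410,200:480];cv2.imwrite("pics/c.png",cv2.resize(a,(700,550)))
E
```

```text
tcp [ 0.5371 -0.308   0.2782] z [-1.3e-03 -3.0e-04 -1.0e+00] open 0.1101936368464742 F [ 0.2  0.6 -1.1] t 13.1
fun [0.0673 0.0003] [ 0.0077 -0.0041  0.0316]
axis [-0.0059 -0.0047  1.    ] tip [ 0.4706 -0.3153  0.1747]
[ 0.82  0.78 -0.69  1.59  0.58  0.98  1.62]
```

View pics/w5.png

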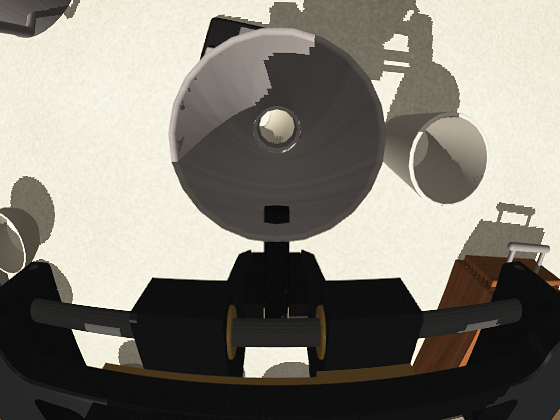

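View pics/c.png

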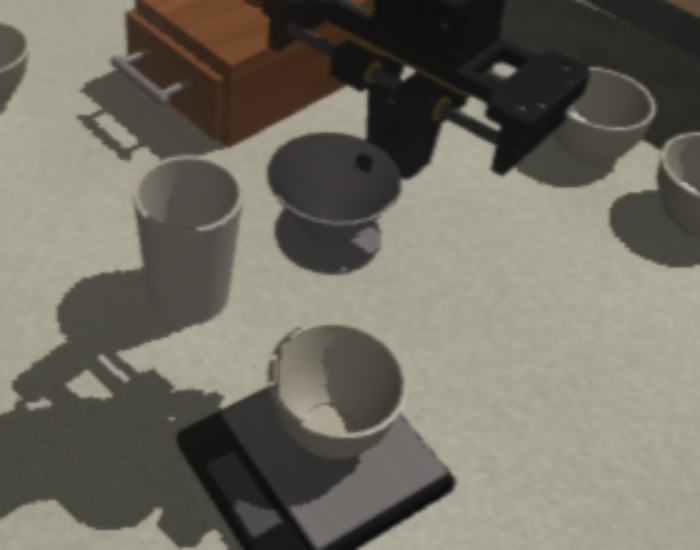

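The wrist view shows the funnel level, with the scale and bowl beneath it and a little to the left. The side view shows the cup still upright at (190,240), and the bowl on the scale at (340,390). I'll shift over the bowl, then compare the funnel and bowl in the same fixed cameras.

Emit:
carry_out(
  motion=[0.2,-1.2,0,0,0,0,0.2,-1.2,0,0,0,0,0,-0.2,1,0,0,0,0,0,1,0,0,0,0,0,0,0,0,0,0,0,0,0,0,0],
)

```text
clock: 14.0
tool_pos: [0.536, -0.3354, 0.2582]
eef_rot: [-0.058, 0.998, -0.0, -0.001]
contact_force: [0.8, 0.4, -1.2]
opening: 0.113
```

```bash
cat >> h.py <<'E'
def rel(tip):
    "funnel mouth and bowl rim centres in the fixed cameras"
    from scipy.optimize import least_squares
    for cam in("scene","side"):
        p=snapshot(cam);save(p,cam+"r");w=cloud(p).reshape(-1,3);w=w[~np.isnan(w[:,0])]
        zt=tip[2]+.072
        for n,z0,z1,r in(("mouth",zt-.004,zt+.008,.0395),("rim",.079,.09,.0455)):
            q=w[(w[:,2]>z0)&(w[:,2]<z1)&(np.hypot(w[:,0]-.469,w[:,1]+.341)<.055)]
            if len(q)<20: print(cam,n,"few",len(q)); continue
            c=least_squares(lambda c:np.hypot(*(q[:,:2]-c).T)-r,[.469,-.341],loss="cauchy",f_scale=.002).x
            print(cam,n,len(q),c.round(4),"resid",np.median(abs(np.hypot(*(q[:,:2]-c).T)-r)).round(4))
E
python3 - <<'E'
from h import *
s,p,tip=look("w6");rel(tip)
for cam in("scene","side"):
    w=np.load(cam+"0.npz")["w"].reshape(-1,3);from scipy.optimize import least_squares
    q=w[(w[:,2]>.079)&(w[:,2]<.09)&(np.hypot(w[:,0]-.469,w[:,1]+.341)<.055)]
    print("first",cam,least_squares(lambda c:np.hypot(*(q[:,:2]-c).T)-.0455,[.469,-.341],loss="cauchy",f_scale=.002).x.round(4))
E
```

```text
tcp [ 0.536  -0.3354  0.2582] z [-0.0012 -0.001  -1.    ] open 0.11287246528813417 F [ 0.8  0.4 -1.2] t 14.0
fun [0.0674 0.0003] [ 0.0079 -0.0039  0.0316]
axis [-0.0062 -0.0037  1.    ] tip [ 0.4695 -0.3427  0.1548]
scene mouth 42 [ 0.4695 -0.3408] resid 0.0015
scene rim 250 [ 0.4712 -0.3404] resid 0.0016
side mouth 560 [ 0.4666 -0.3466] resid 0.0024
side rim 551 [ 0.4673 -0.3423] resid 0.0015
first scene [ 0.4711 -0.3398]
first side [ 0.4673 -0.3423]
```

Emit:
carry_out(
  motion=[-0.1,0.2,0.8,0,0,0,0,0,1,0,0,0,0,0,1,0,0,0,0,0,1,0,0,0,0,0,0.8,0,0,0,0,0,0,0,0,0,0,0,0,0,0,0],
)

```text
clock: 15.02
tool_pos: [0.5368, -0.3339, 0.2125]
eef_rot: [-0.058, 0.998, -0.001, -0.0]
contact_force: [-0.4, -0.4, 0.1]
opening: 0.107
```

```bash
python3 - <<'E'
from h import *
s,p,tip=look("w7");rel(tip)
E
```

```text
tcp [ 0.5368 -0.3339  0.2125] z [-7.0e-04 -1.6e-03 -1.0e+00] open 0.1070439171855983 F [-0.4 -0.4  0.1] t 15.025
fun [0.0674 0.0004] [ 0.0083 -0.0031  0.0316]
axis [-0.0073 -0.0025  1.    ] tip [ 0.4703 -0.3412  0.109 ]
scene mouth 26 [ 0.4703 -0.3406] resid 0.0016
scene rim 173 [ 0.4704 -0.3396] resid 0.0011
side mouth 506 [ 0.4673 -0.3449] resid 0.0024
side rim 365 [ 0.4683 -0.3417] resid 0.001
```

Emit:
carry_out(
  motion=[0,0.1,0.5,0,0,0,0,0,0.4,0,0,0,0,0,0,0,0,0,0,0,0,0,0,0,0,0,0,0,0,0,0,0,0,0,0,0],
)

```text
clock: 15.92
tool_pos: [0.5365, -0.333, 0.2034]
eef_rot: [-0.058, 0.998, -0.001, -0.001]
contact_force: [0.9, 0.5, -1.3]
opening: 0.112
```

```bash
python3 - <<'E'
from h import *
s,p,tip=look("w8");rel(tip);s=monitor.get_state();print(np.abs(s["qd"]).max())
a=cv2.imread("pics/sider.png")[190:410,200:480];b=cv2.imread("pics/scener.png")[150:310,60:260]
cv2.imwrite("pics/d.png",np.hstack([cv2.resize(a,(400,314)),cv2.resize(b,(392,314))]))
E
```

```text
tcp [ 0.5365 -0.333   0.2034] z [-0.0011 -0.0015 -1.    ] open 0.11207318219839789 F [ 0.9  0.5 -1.3] t 15.925
fun [0.0673 0.0003] [ 0.0081 -0.0034  0.0316]
axis [-0.0066 -0.0028  1.    ] tip [ 0.47   -0.3402  0.0999]
scene mouth 21 [ 0.4686 -0.339 ] resid 0.0004
scene rim 157 [ 0.4702 -0.3394] resid 0.0011
side mouth 486 [ 0.467  -0.3438] resid 0.0024
side rim 370 [ 0.4682 -0.3417] resid 0.001
0.0011117796591136007
```

View pics/d.png

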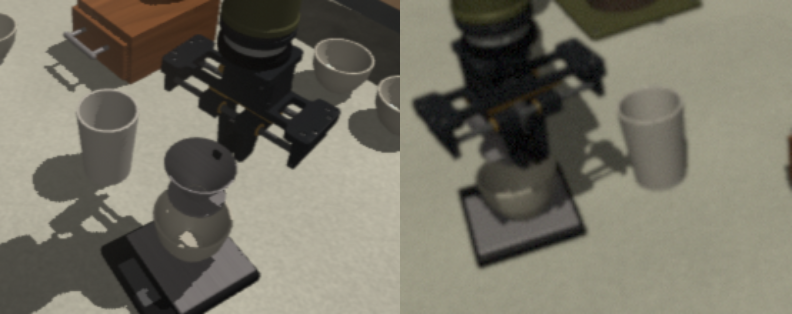

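The funnel is centred over the bowl at (195,180) in the left half of the picture, with the spout clear of the rim. The cup is undisturbed, the drawer is shut, and the arm is still. I'm handing in.

```bash
python3 - <<'E'
from h import *
print(workorder.finish_job())
E
```

```text
the job is handed in; nothing more can be done
None
```

I shut the drawer, then carried the funnel over the cups and handed the job in at about 16 s on the robot's clock, still holding it over the bowl on the scale. No verdict came back.

- **Drawer:** I pushed it by its handle until it met the stop, at about 16 N. The pictures afterwards show the front against the unit.
- **Carry:** The spout tip was about 175 mm above the table, clear of the 115 mm cup. The tall cup still stood upright in its place in the last picture. I did not re-measure the spare bowl or the jar at the end.
- **Final hold:** The spout tip is about 16 mm above the rim, and the funnel is upright to within about 0.5°. The joints were still and the force reading was about 1 N, so there is no sign of contact with the bowl or scale.
- **Centring:** The spout is within about 2–3 mm of the bowl's middle. The checks disagreed slightly: the two fixed cameras put the funnel off by (−1.6, +0.4) mm and (−1.2, −2.1) mm, while the wrist camera put it within about 1–2 mm of both rim fits.

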